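# Blank off the manifold and hold the reference flask pressed on its sprung port

## Robot

A 7-joint arm with a two-finger parallel gripper is mounted at the origin on the work surface. World frame = base frame: x ahead of the robot, y to its left, z up, the work surface at z = 0. Lengths are in m, angles in rad, forces in N, time in s.
With the tool pointing down it reaches from about 0.4 to 0.85 m from the base axis. Payload 10.4 kg.
Tool frame: the origin (TCP) lies on the centre line of the jaws, within the pads' length; the fingertips stand 14 mm ahead of it and the grasp point (between the pads) lies 5 mm behind it; z points along the fingers, y is the direction in which the jaws open and shut (so a half turn about z gives the same grasp; the last joint's range is limited). The gripper opens to 85 mm and grips with 20 to 120 N. Pads are 22 mm wide; open, the fingers measure 114 mm over their backs; the gripper's body (76 mm by 85 mm) begins 54 mm behind the grasp point. The pads swing forward as they close: fully open they stand 13 mm farther back than shut.
Start: joints at [1.133, 0.332, -0.065, 1.46, 0.022, 1.35, -0.088], TCP at [0.252, -0.572, 0.245] pointing down, gripper open.
Joint ranges: [-2.6, 2.6], [-0.5, 2.12], [-1.47, 1.34], [0.16, 2.42], [-1.27, 4.41], [0.06, 2.06], [-2.6, 2.6]. Speed limits (rad/s): [2.22, 2.22, 2.79, 2.79, 3.14, 3.14, 3.14].

## Interface

Orientations are given as a unit quaternion [x, y, z, w].
In Python, from station import env gives the robot as it stands.
- The arm moves only by the tool move_arm, never from a script. Its argument "moves" is text: rows parted by semicolons, each of 5 numbers parted by spaces: the shift along the tool's x, y, z in units of 40 cm (1.0 is 40 cm), then the turn about the tool's z in units of 90 degrees (1.0 is 90 degrees), then the closure, from -1 (fully open) to 1 (shut), so that 0 is half open. In form: dx dy dz yaw gripper; .... A call has 1 to 20 rows; each row shifts and turns the commanded pose from where the row before left it, along the tool's axes as they then stand; what a row does not reach is not made up. A row lasts 1/12 s, in which the tool goes at most 41.7 mm and 7.16 degrees, less where a joint would pass 70% of its speed; a pose out of reach is approached as far as the arm can. A call with a number of a shift or a turn outside -1 to 1 is refused whole. A call with a gripper value outside its range is refused whole. The fingers move at their own pace and stop on an object; the grip force is fixed at half the most. Time passes only in rows, so rows that do not move let the fingers close. It gives the time, the measured TCP pose, the force and the opening at its end, in the units of the state.
- env.read_state(): the state, without advancing time (a new reading comes with each control period).
- env.snapshot(name): name is "side" or "top" or "wrist"; returns a dict with "color" (480x640x3 uint8, red, green, blue), "fx", "fy", "cx", "cy" (pixels), "k1" (the pictures are not rectified: a ray, as slopes to the right and down, at radius r is drawn at 1 + k1 r^2 times it, then the intrinsics apply), "R" (3x3) and "t" (3): a world point X has camera coordinates R X + t; the wrist camera has in their place "T_tool_cam" (4x4, takes a point from camera to tool coordinates, whose origin is the TCP and whose axes are the flange's). Camera axes: x right, y down, z forward; pixel columns grow to the right and rows downward; lengths in m; the calibration is good to about 2 mm. A picture is of the moment at which its call begins: read the wrist's pose just before it. There is no depth.
- env.job_done(): hands the job in, once; it reports no verdict.
The state is a dict: "time": time; "q": joint angles; "dq": joint speeds; "tau": joint torques, N m; "tcp_pos": TCP position; "orientation": TCP orientation; "wrist_force": force on the tool from outside, world axes, zero at the start; "wrist_torque": the same for the moment, N m; "width": opening from 0.0 (shut) to 1.0 (fully open).
Only numpy, scipy, OpenCV 4.12 (cv2) and the standard library are available. Lean on these libraries where they do the work, as an engineer would, in place of code of your own. Each camera call takes 0.05 s, during which the arm holds its last target.

## Task

On the white test manifold, turn the knurled chuck sleeve clockwise until its three jaws grip the brass plug firmly. Then pick up the round steel flask, set it foot-down and upright in the sprung ring cradle, and press it down as far as the springs will let it go. Finish while still holding the flask pressed down, with the plug still gripped, and leave the other things on the bench where they are.

Things in the scene. Friction and masses are not known exactly. Their poses are not given: they have to be found in the camera images.
- rig: test manifold, fixed to the bench: white base plate 130 x 330 mm, 12 mm thick, long along its y axis; x y z axes of the plate, z up, origin at the middle of its underside on the bench. A brass bar with a small face-up dial (top 37 mm above the bench) lies in the middle; the chuck is centred 90 mm from the origin at +y, the sprung cradle 90 mm from it at -y. Nothing within 60 mm of the chuck axis is higher than 37 mm except the chuck itself.
- chuck_center (a point): point on the chuck's vertical axis at the height of the sleeve's top face, 72 mm above the bench. The sleeve is a round knurled steel cylinder of 50 mm diameter, its side running from 34 to 72 mm above the bench, on a fixed mount of 62 mm diameter (up to 32 mm). Grip its side across the diameter from above. Three small jaws stand on its top face up to 85 mm, within 22 mm of the axis; the plug in the middle reaches 102 mm above the bench.
- sleeve (a joint): turn of the chuck sleeve about its vertical axis in rad, grows clockwise seen from above, starts at 0 to 0.45. It stays where it is left (about 0.12 N m of friction). The jaws move inward 4.17 mm per rad and touch the plug at about 1.2; beyond that it turns stiffly only a little farther and grips harder (turned on by about 0.1 to 0.2 rad of hand motion it is firm).
- jaw_0: one of the three chuck jaws (10 x 8 x 12 mm dark steel blocks, 120 degrees apart, sliding radially together); origin on the chuck's axis 73 mm above the bench, it moves with the jaw, x pointing outward to the jaw
- jaw_1: second jaw, as jaw_0
- jaw_2: third jaw, as jaw_0
- plug: brass blanking plug, 14 mm diameter, 70 mm long with an 18 mm head in its top 6 mm, standing loosely in the chuck's guide bore (1.5 mm clearance all round, foot 32 mm above the bench); origin at the middle of its foot, z along it
- flask: stainless round flask, about 280 g, 113 mm tall, standing upright on the bench on a flat foot: foot 36 mm diameter and 12 mm high, ball 68 mm diameter centred 38 mm above the foot's underside, straight neck 24 mm diameter from the ball (at about 70 mm) to the top at 113 mm. Origin at the middle of the foot's underside, z up the neck. Grip the neck from above.
- cradle_top (a point): middle of the top face of the sprung ring, 62 mm above the bench when free; it moves with the ring. The ring is aluminium, 68 mm outside and 48 mm inside diameter, 10 mm high, with three lugs on coil springs whose guide pins (6 mm, 46 mm from the axis) end 68 mm above the bench. The ball rests on the ring's inner top edge, the foot hangs freely inside: when seated the flask's origin lies 14 mm below this point.
- cradle (a joint): how far the sprung ring is pressed down, m: 0 free, 0.014 at its stop. It starts to yield at about 5 N and needs about 12 N at the stop; it springs back when let go. The flask's own weight does not move it.
- dial_gauge: bystander: steel dial gauge lying face up, 68 mm diameter, 28 mm high, with a brass stem to 50 mm from its middle; origin under the middle of the disc
- spanner: bystander: steel wrench lying on the bench, 150 mm long; origin under it
- spool: bystander: wire spool 50 mm diameter, 30 mm high, origin under its middle
- adaptor: bystander: stepped brass fitting, 26 mm diameter, 38 mm high, origin under its middle
- oil_bottle: bystander: white bottle 40 mm diameter, 90 mm high, origin under its middle
Mind the look-alikes: they are no part of the job. Several things have the shape of the flask; the one meant has the colours described above.

How it is judged:
On the way, in this order (a step that is already met when the one before it is completed fails the run):
1. the chuck jaws are closed firmly on the plug (value of joint sleeve above 1.1 rad and contact force between each of jaw_0, jaw_1, jaw_2 and plug above 1 N), for 0.3 s.
2. the flask is clear of the bench in the gripper (height (world z) of flask above 0.03 m and contact force between the fingers and flask above 1 N), for 0.1 s.
3. the flask presses the sprung ring down (value of joint cradle above 0.0105 m and horizontal distance between flask and cradle_top below 0.006 m), for 0.3 s.
At the end, for the whole second after the job is handed in: Fingers still hold the flask (over 2 N), upright within 0.15 rad, still, seated in the ring (axis within 6 mm, foot 10 mm below its top), ring down over 10.5 of 14 mm with over 5 N; sleeve past 1.1 rad, each jaw on the plug with over 0.5 N, plug upright, within 4 mm of the chuck axis (all of step 3 and z of flask in the frame of cradle_top below -0.01 m and angle between flask's own z axis and vertical below 0.15 rad and linear speed of flask below 0.02 m/s and contact force between the fingers and flask above 2 N and contact force between flask and rig above 5 N and value of joint sleeve above 1.1 rad and contact force between each of jaw_0, jaw_1, jaw_2 and plug above 0.5 N and horizontal distance between plug and chuck_center below 0.004 m and angle between plug's own z axis and vertical below 0.1 rad); the arm keeps its last pose, push and grip.
It fails at once if a bystander was moved more than 30 mm (distance of any of dial_gauge, spanner, spool, adaptor, oil_bottle from where it was at the start of the episode above 0.03 m).
It also fails if it takes over 58 s, if anything falls off the work surface, if the arm or the gripper's body presses on something with over 40 N, if the wrist force passes 120 N, or if a joint passes its speed limit or range.

## Working session

There is one attempt and no reset: what is moved stays moved. The work goes in short steps, Python scripts to look and compute and a tool call to move; the robot and the scene stay as the last step left them, time stands still between calls to the robot, and variables do not carry over. Pictures are saved under pics/ and viewed, and the job is handed in when it is done.

Besides the shell and the picture viewer there is one more tool, called after "Request:" as a command line: name --argument value ..., lists and objects as JSON in quotes. move_arm: Moves the arm, as the interface text tells. Shifts and turns lie within -1 to 1; 1 stands for 40 cm of shift or 90 degrees of turn. Its arguments: {"type":"object","properties":{"moves":{"type":"string"}},"required":["moves"]}

```bash
ls; mkdir -p pics; python3 - <<'E'
from station import env
import cv2,json
s=env.read_state();print(s)
for n in ["side","top","wrist"]:
    d=env.snapshot(n); cv2.imwrite(f"pics/{n}0.png",d["color"][:,:,::-1]); print(n,{k:(v.tolist() if hasattr(v,'tolist') else v) for k,v in d.items() if k!="color"})
E
```

```text
pics
{'time': 0.0, 'q': array([ 1.13342464,  0.33286878, -0.06468288,  1.46093178,  0.02158303,
        1.34990085, -0.08849479]), 'dq': array([ 0.00074405, -0.00146071,  0.00082901, -0.001607  ,  0.00022728,
       -0.00106983,  0.0018012 ]), 'tau': array([-5.16801847e-04, -6.25446725e+01,  4.94005729e-02, -3.91599011e+01,
        1.62918161e-02,  9.88993765e-03, -3.88287469e-05]), 'tcp_pos': array([ 0.25171285, -0.57168649,  0.24452235]), 'orientation': array([ 9.78571648e-01,  2.05905392e-01, -1.72186016e-04, -6.85779687e-04]), 'wrist_force': array([0.08051459, 0.03634516, 0.43913691]), 'wrist_torque': array([-0.01302036,  0.03699673,  0.05131021]), 'width': 1.0024389753622511}
side {'fx': 554.9748976110524, 'fy': 554.9748976110524, 'cx': 315.9359114051303, 'cy': 246.0136028604395, 'k1': -0.03645547052947703, 'R': [[-0.8782386268030281, -0.4776069611613921, 0.024259122847130266], [-0.265129143645769, 0.444055265991227, -0.8558746741989284], [0.3979993110305503, -0.758093999050013, -0.5166140116407666]], 't': [0.50607664757804, 0.15887505851668732, 0.7964627769208152]}
top {'fx': 599.5809372654693, 'fy': 599.5809372654693, 'cx': 321.9279010355334, 'cy': 238.62528368589926, 'k1': -0.05174317509441225, 'R': [[0.023456954448433407, -0.9997190386198266, 0.0034080946368723226], [-0.9941018653560596, -0.023685943206900175, -0.10583221338516106], [0.10588320255643427, -0.0009054918272721393, -0.9943781612148086]], 't': [0.07692412790226387, 0.5568032324403147, 1.188437463014252]}
wrist {'fx': 400.92236293820395, 'fy': 400.92236293820395, 'cx': 322.84612688590653, 'cy': 234.17469079772792, 'k1': -0.0865599027988237, 'T_tool_cam': [[0.0004679821612475652, -0.9640911010372217, -0.26557132731816185, 0.06718525754756333], [0.9999997752520438, 0.00032367867419564065, 0.0005871353969443355, -0.00017860130076752245], [-0.00048009223616728126, -0.26557154240044145, 0.9640910358355647, -0.12836992527660593], [0.0, 0.0, 0.0, 1.0]]}
```

View pics/top0.png

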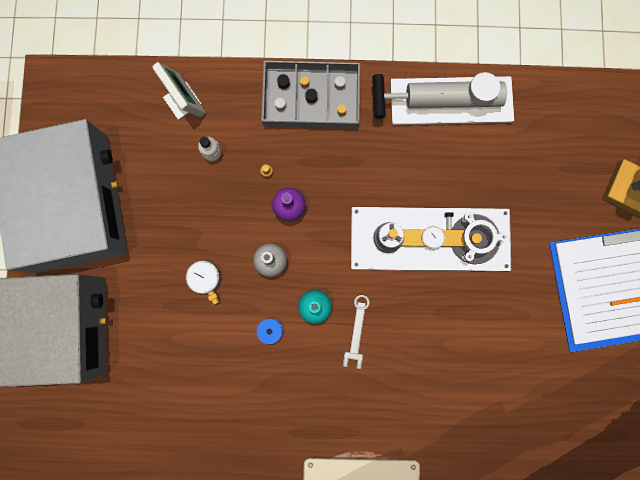

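View pics/side0.png

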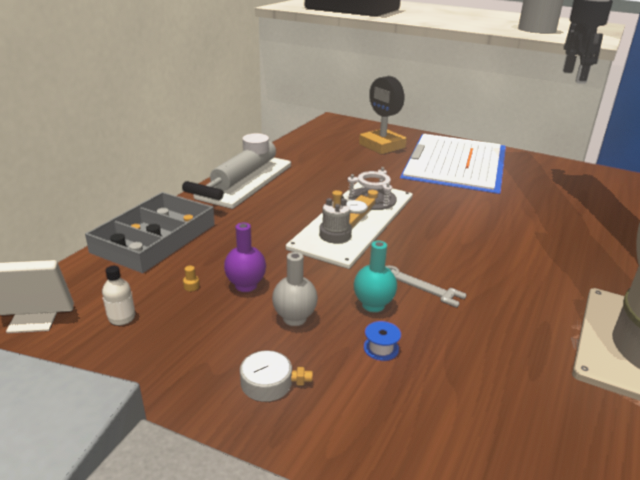

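View pics/wrist0.png

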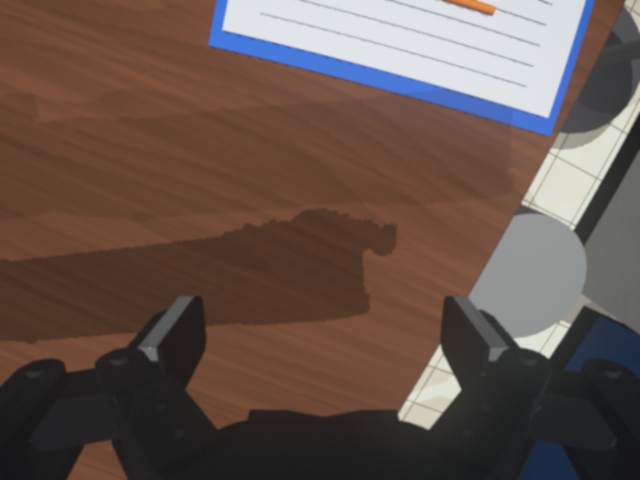

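The top view shows three flask shapes: purple at (288,205), grey steel at (270,260) and teal at (315,307). Grey is the one described. The chuck is at about (390,235) and the cradle at about (478,238). I'll take close crops next.

```bash
python3 - <<'E'
import cv2
t=cv2.imread("pics/top0.png");s=cv2.imread("pics/side0.png")
c=lambda im,x0,y0,w,h,f:cv2.resize(im[y0:y0+h,x0:x0+w],None,fx=f,fy=f,interpolation=cv2.INTER_CUBIC)
cv2.imwrite("pics/tc1.png",c(t,345,200,175,80,4.5))
cv2.imwrite("pics/tc2.png",c(t,240,180,100,120,5))
cv2.imwrite("pics/sc1.png",c(s,280,160,140,110,5.5))
cv2.imwrite("pics/sc2.png",c(s,215,215,120,120,5))
E
```

```text
(no output)
```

View pics/tc1.png

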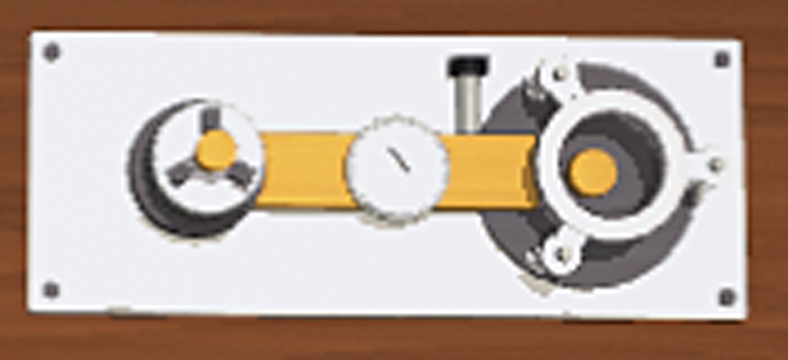

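View pics/tc2.png

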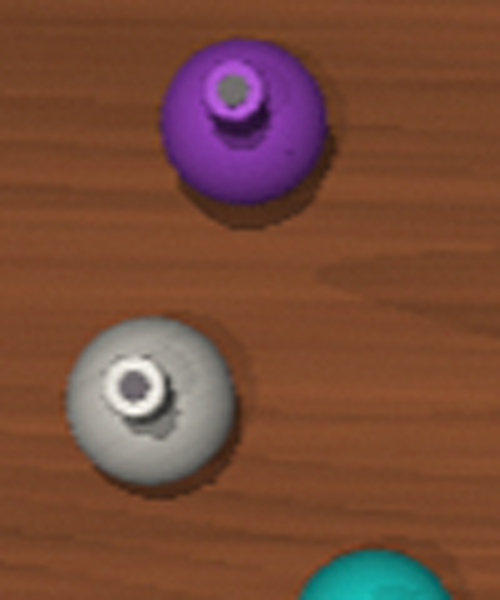

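View pics/sc1.png

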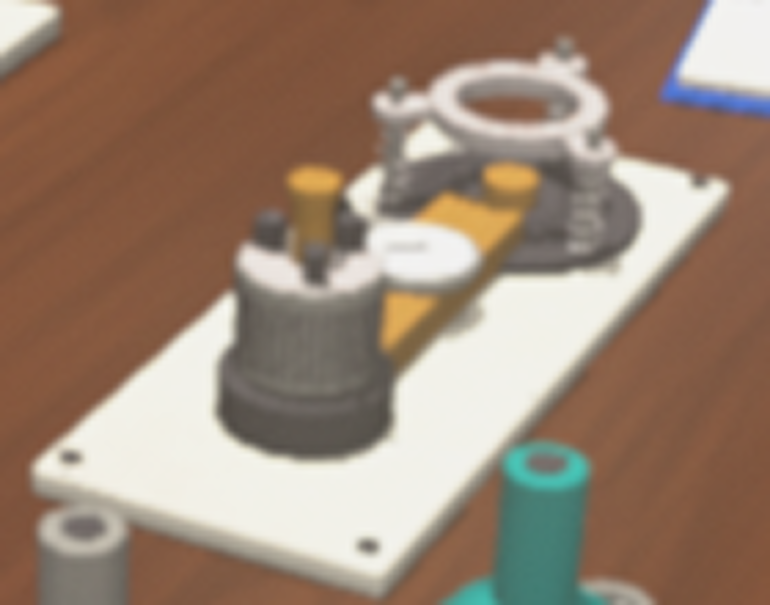

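View pics/sc2.png

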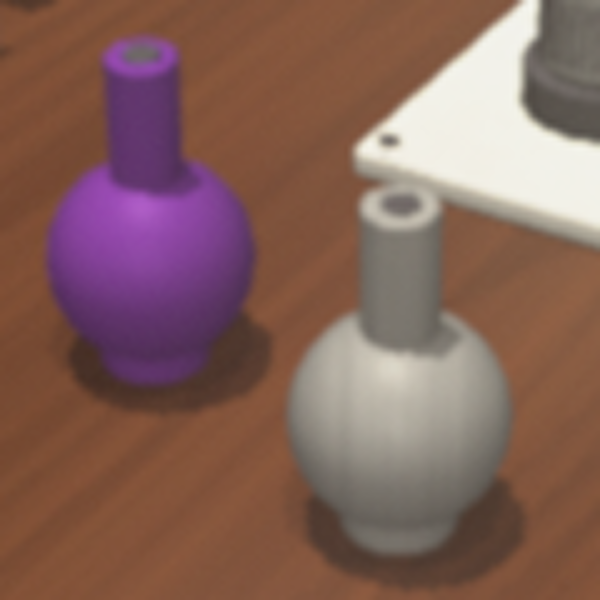

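```bash
cat > h.py <<'E'
import numpy as np,cv2
from station import env
from scipy.optimize import least_squares
def pix2ray(d,u,v):
    x,y=(u-d["cx"])/d["fx"],(v-d["cy"])/d["fy"]
    p=np.array([x,y])
    q=p.copy()
    for _ in range(20): q=p/(1+d["k1"]*(q@q))
    return np.array([q[0],q[1],1.])
def RT(d,pose=None):
    if "R" in d: return np.array(d["R"]),np.array(d["t"])
    p,o=pose
    from scipy.spatial.transform import Rotation as Ro
    T=np.eye(4);T[:3,:3]=Ro.from_quat(o).as_matrix();T[:3,3]=p
    W=np.linalg.inv(T@np.array(d["T_tool_cam"]))
    return W[:3,:3],W[:3,3]
def at_z(d,u,v,z,pose=None):
    R,t=RT(d,pose);C=-R.T@t;r=R.T@pix2ray(d,u,v);return C+r*(z-C[2])/r[2]
def proj(d,X,pose=None):
    R,t=RT(d,pose);c=R@np.array(X)+t;q=c[:2]/c[2];q=q*(1+d["k1"]*(q@q));return np.array([d["cx"]+d["fx"]*q[0],d["cy"]+d["fy"]*q[1]])
def uncrop(u,v,x0,y0,f): return (x0+(u+.5)/f-.5, y0+(v+.5)/f-.5)
E
python3 - <<'E'
from h import *
t=env.snapshot("top");s=env.snapshot("side")
a=lambda u,v,z:at_z(t,*uncrop(u,v,345,200,4.5),z)
cs=np.array([a(30,32,.012),a(741,40,.012),a(746,318,.012),a(27,310,.012)]);print(cs)
print([np.linalg.norm(cs[i]-cs[(i+1)%4]) for i in range(4)]);c=cs.mean(0)
dd=(cs[0]-cs[1])+(cs[3]-cs[2]);y=dd/np.linalg.norm(dd);print("ctr",c,"y",y,np.degrees(np.arctan2(y[1],y[0])))
print("chuck",c+.09*y,a(211,157,.072),"cradle",c-.09*y,a(613,163,.062),"plug head",a(216,149,.102))
b=lambda u,v,z:at_z(t,*uncrop(u,v,240,180,5),z)
print("flask top",b(137,387,.113),"ball",b(151,401,.038))
e=lambda u,v,z:at_z(s,*uncrop(u,v,215,215,5),z)
print("side: neck",e(401,208,.113),"ball",e(400,415,.038))
g=lambda u,v,z:at_z(s,*uncrop(u,v,280,160,5.5),z)
print("side: ring",g(518,103,.062),"plug",g(315,181,.102), "sleeve",g(311,258,.072))
E
```

```text
[[ 0.62462434  0.03078222  0.012     ]
 [ 0.62912592 -0.29892657  0.012     ]
 [ 0.50032302 -0.29998491  0.012     ]
 [ 0.4965019   0.02980911  0.012     ]]
[np.float64(0.3297395165598475), np.float64(0.12880725318207215), np.float64(0.32981615122677455), np.float64(0.12812613191670286)]
ctr [ 0.56264379 -0.13458004  0.012     ] y [-1.26186579e-02  9.99920382e-01 -3.36658048e-16] 90.7230150307329
chuck [ 0.56150811 -0.04458721  0.012     ] [ 0.56169134 -0.04626169  0.072     ] cradle [ 0.56377947 -0.22457287  0.012     ] [ 0.56445534 -0.22536668  0.062     ] plug head [ 0.561679   -0.04482469  0.102     ]
flask top [0.50863745 0.19284189 0.113     ] ball [0.50864005 0.1937923  0.038     ]
side: neck [0.50730488 0.19563364 0.113     ] ball [0.50855092 0.19344333 0.038     ]
side: ring [ 0.56092836 -0.22100483  0.062     ] plug [ 0.56005342 -0.04404407  0.102     ] sleeve [ 0.56158961 -0.04703652  0.072     ]
```

Request:
move_arm --moves "0.0775 -0.0558 0 0 -1;0.0775 -0.0558 0 0 -1;0.0775 -0.0558 0 0 -1;0.0775 -0.0558 0 0 -1;0.0775 -0.0558 0 0 -1;0.0775 -0.0558 0 0 -1;0.0775 -0.0558 0 0 -1;0.0775 -0.0558 0 0 -1;0.0775 -0.0558 0 0 -1;0.0775 -0.0558 0 0 -1;0.0775 -0.0558 0 0 -1;0.0775 -0.0558 0 0 -1;0.0775 -0.0558 0 0 -1;0.0775 -0.0558 0 0 -1;0.0775 -0.0558 0 0 -1;0.0775 -0.0558 0 0 -1;0 0 0 0 -1;0 0 0 0 -1"

```text
time: 1.75
tcp_pos: [0.5624, -0.0426, 0.245]
orientation: [0.978, 0.208, -0.0, -0.001]
wrist_force: [-0.0, -1.0, 0.3]
width: 0.998
```

```bash
cat >> h.py <<'E'
from scipy.spatial.transform import Rotation as Ro
def rep(target=None):
    s=env.read_state();R=Ro.from_quat(s["orientation"]).as_matrix()
    print("t %.2f"%s["time"],"q",s["q"].round(3),"tcp",s["tcp_pos"].round(4),"xyaw %.2f"%np.degrees(np.arctan2(R[1,0],R[0,0])),"F",s["wrist_force"].round(2),"T",s["wrist_torque"].round(3),"w %.3f"%s["width"])
    if target is not None: print("tool delta units",(R.T@(np.array(target)-s["tcp_pos"])/.4).round(4))
    return s
E
python3 - <<'E'
from h import *
s=rep([.5615,-.045,.245])
d=env.snapshot("wrist");cv2.imwrite("pics/w1.png",d["color"][:,:,::-1])
E
```

```text
t 1.75 q [ 0.438  0.24  -0.518  1.604  0.12   1.33  -1.247] tcp [ 0.5624 -0.0426  0.245 ] xyaw 24.03 F [-0.02 -1.01  0.31] T [-0.041  0.031 -0.021] w 0.998
tool delta units [-0.0045  0.0046  0.    ]
```

View pics/w1.png

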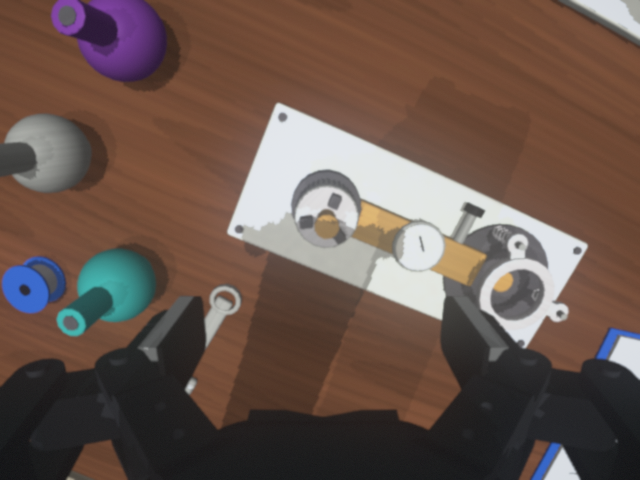

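```bash
python3 - <<'E'
from h import *
s=env.read_state();p=(s["tcp_pos"],s["orientation"])
d=env.snapshot("wrist")
im=cv2.resize(d["color"][160:270,270:390,::-1],None,fx=5,fy=5,interpolation=cv2.INTER_CUBIC);cv2.imwrite("pics/w1c.png",im)
im=cv2.resize(d["color"][220:350,440:600,::-1],None,fx=5,fy=5,interpolation=cv2.INTER_CUBIC);cv2.imwrite("pics/w1d.png",im)
for X in ([.5615,-.045,.072],[.5615,-.045,.102],[.563,-.2248,.062]): print(proj(d,X,p))
E
```

```text
[322.88238104 214.82295206]
[322.89753986 224.26267678]
[514.62140526 293.74129129]
```

View pics/w1c.png

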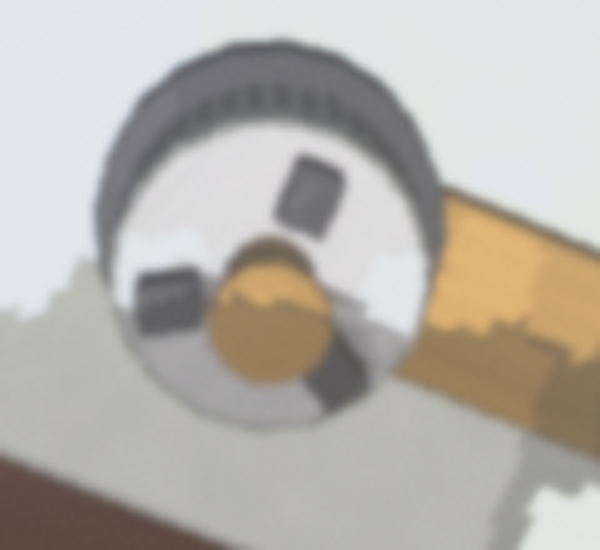

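View pics/w1d.png

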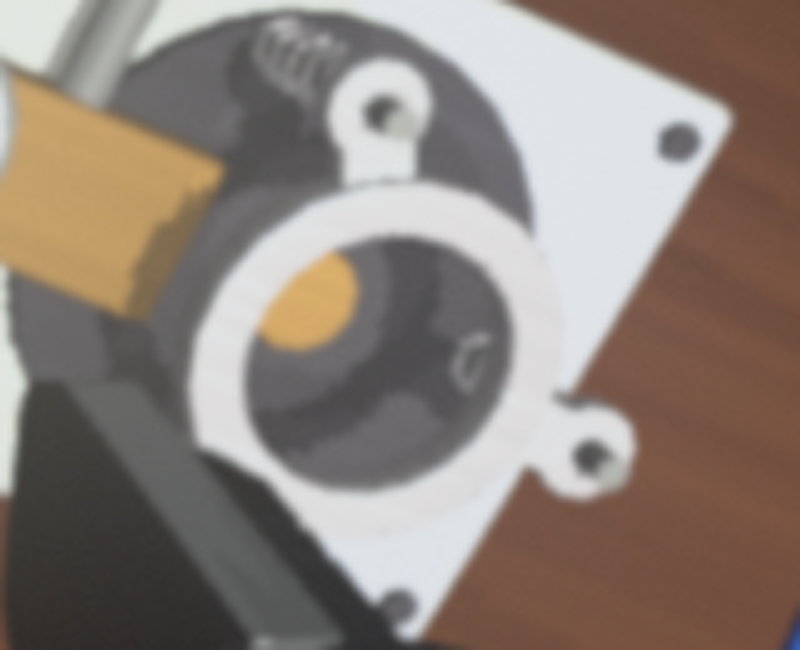

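Request:
move_arm --moves "-0.005 0.0065 0.05 0 -1;0 0 0.08 0 -1;0 0 0.08 0 -1;0 0 0.08 0 -1;0 0 0.08 0 -1;0 0 0.05 0 -1;0 0 0.03 0 -1;0 0 0.02 0 -1;0 0 0 0 -1;0 0 0 0 -1;0 0 0 0 -1"

```text
time: 2.77
tcp_pos: [0.5621, -0.0487, 0.0588]
orientation: [0.979, 0.206, 0.001, 0.0]
wrist_force: [0.3, 0.3, 0.6]
width: 1.003
```

```bash
python3 - <<'E'
from h import *
s=rep([.5617,-.0458,.055])
d=env.snapshot("wrist");cv2.imwrite("pics/w2.png",d["color"][:,:,::-1])
d=env.snapshot("side");cv2.imwrite("pics/s2.png",cv2.resize(d["color"][130:290,250:450,::-1],None,fx=4,fy=4,interpolation=cv2.INTER_CUBIC)[:600])
E
```

```text
t 2.77 q [ 0.407  0.423 -0.48   1.799  0.232  0.973 -1.325] tcp [ 0.5621 -0.0487  0.0588] xyaw 23.75 F [0.28 0.26 0.57] T [-0.027  0.019 -0.024] w 1.003
tool delta units [ 0.002  -0.0072  0.0096]
```

View pics/w2.png

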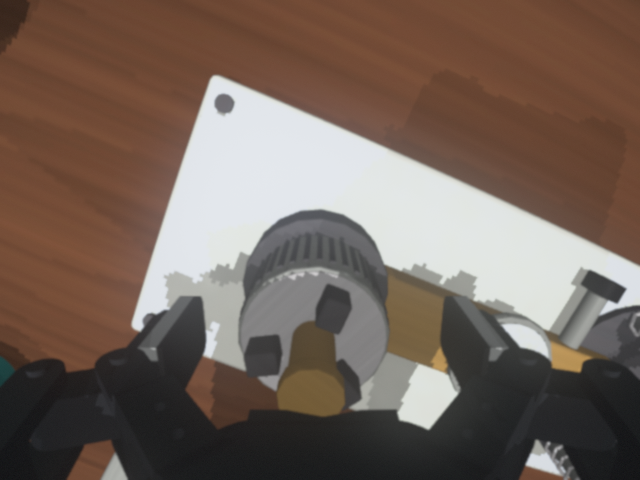

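View pics/s2.png

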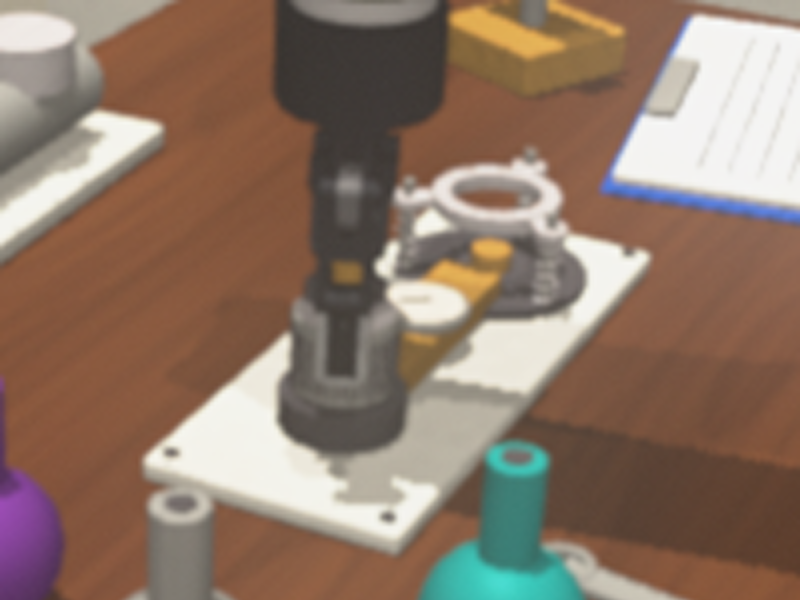

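Request:
move_arm --moves "0.002 -0.0075 0.012 0 -1;0 0 0 0 -1;0 0 0 0 -1;0 0 0 0 1;0 0 0 0 1;0 0 0 0 1;0 0 0 0 1;0 0 0 0 1;0 0 0 0 1;0 0 0 0 1;0 0 0 0 1;0 0 0 0 1"

```text
time: 3.87
tcp_pos: [0.5609, -0.0458, 0.053]
orientation: [0.979, 0.206, 0.0, 0.0]
wrist_force: [-1.8, -0.4, 4.9]
width: 0.57
```

```bash
python3 - <<'E'
from h import *
s=rep([.5617,-.0458,.055])
d=env.snapshot("wrist");cv2.imwrite("pics/w3.png",d["color"][:,:,::-1])
E
```

```text
t 3.87 q [ 0.401  0.43  -0.479  1.805  0.237  0.963 -1.334] tcp [ 0.5609 -0.0458  0.053 ] xyaw 23.75 F [-1.81 -0.38  4.9 ] T [-0.344  0.362  0.087] w 0.570
tool delta units [ 0.0018  0.0007 -0.0051]
```

View pics/w3.png

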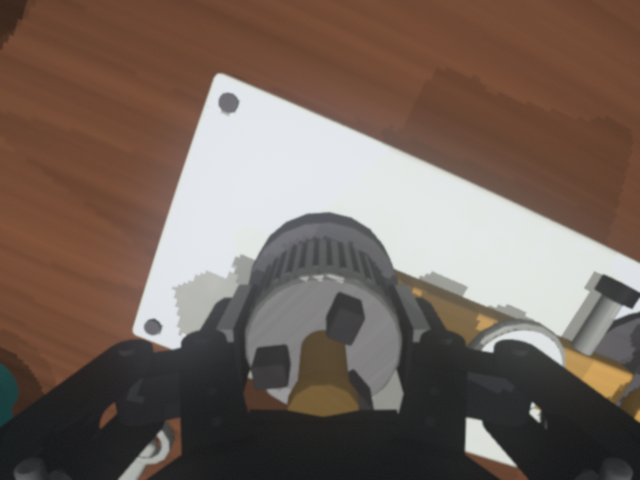

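Request:
move_arm --moves "0 0 0 0.07 1;0 0 0 0.07 1;0 0 0 0.07 1;0 0 0 0.07 1;0 0 0 0.07 1;0 0 0 0.07 1;0 0 0 0 1;0 0 0 0 1"

```text
time: 4.58
tcp_pos: [0.5609, -0.0455, 0.0529]
orientation: [0.993, -0.122, 0.0, 0.0]
wrist_force: [-1.5, -0.9, 5.3]
width: 0.567
```

```bash
python3 - <<'E'
from h import *
s=rep([.5617,-.0458,.055])
d=env.snapshot("wrist");cv2.imwrite("pics/w4.png",d["color"][:,:,::-1])
E
```

```text
t 4.58 q [ 0.303  0.41  -0.361  1.81   0.174  0.952 -1.947] tcp [ 0.5609 -0.0455  0.0529] xyaw -13.96 F [-1.47 -0.92  5.32] T [-0.25   0.426 -0.157] w 0.567
tool delta units [ 0.0022  0.0002 -0.0052]
```

View pics/w4.png

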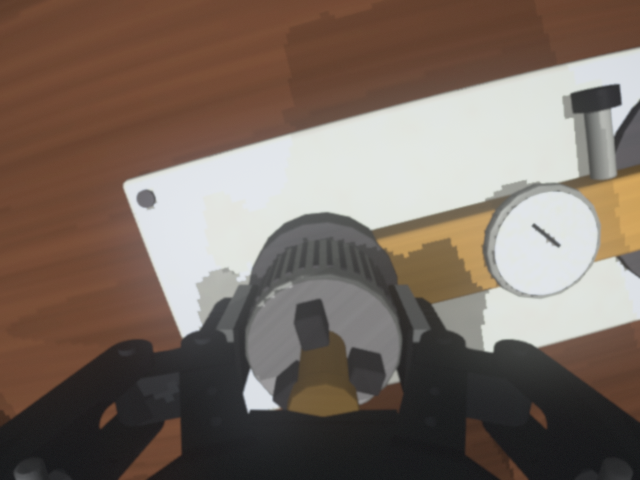

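Request:
move_arm --moves "0 0 0 0.07 1;0 0 0 0.07 1;0 0 0 0.07 1;0 0 0 0.06 1;0 0 0 0 1;0 0 0 0 1"

```text
time: 5.13
tcp_pos: [0.561, -0.0453, 0.053]
orientation: [0.945, -0.327, 0.0, 0.0]
wrist_force: [-1.6, -0.8, 6.1]
width: 0.568
```

```bash
python3 - <<'E'
from h import *
s=rep([.5617,-.0458,.055])
E
```

```text
t 5.13 q [ 0.24   0.401 -0.286  1.814  0.137  0.945 -2.342] tcp [ 0.561  -0.0453  0.053 ] xyaw -38.21 F [-1.6  -0.84  6.13] T [-0.161  0.299  0.211] w 0.568
tool delta units [ 0.0022 -0.0002 -0.0051]
```

Request:
move_arm --moves "0 0 0 0 -1;0 0 0 0 -1;0 0 0 0 -1;0 0 0 0 -1;0 0 0 0 -1;0 0 0 -0.07 -1;0 0 0 -0.07 -1;0 0 0 -0.07 -1;0 0 0 -0.07 -1;0 0 0 -0.07 -1;0 0 0 -0.07 -1;0 0 0 -0.07 -1;0 0 0 -0.07 -1;0 0 0 -0.07 -1;0 0 0 -0.07 -1;0 0 0 -0.07 -1;0 0 0 0 -1;0 0 0 0 -1"

```text
time: 6.63
tcp_pos: [0.5607, -0.0455, 0.0524]
orientation: [0.964, 0.265, 0.0, -0.0]
wrist_force: [-0.5, 0.6, 0.3]
width: 1.001
```

```bash
python3 - <<'E'
from h import *
s=rep([.5617,-.0458,.055])
d=env.snapshot("wrist");cv2.imwrite("pics/w5.png",d["color"][:,:,::-1])
E
```

```text
t 6.63 q [ 0.419  0.434 -0.501  1.804  0.248  0.965 -1.22 ] tcp [ 0.5607 -0.0455  0.0524] xyaw 30.76 F [-0.55  0.62  0.33] T [-0.04  -0.013 -0.024] w 1.001
tool delta units [ 0.0019  0.0019 -0.0064]
```

View pics/w5.png

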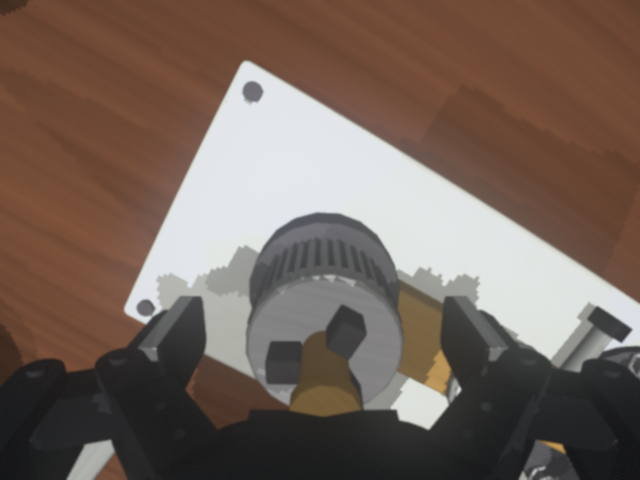

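Request:
move_arm --moves "0 0 0 0 1;0 0 0 0 1;0 0 0 0 1;0 0 0 0 1;0 0 0 0 1;0 0 0 0 1;0 0 0 0 1;0 0 0 0 1;0 0 0 0.03 1;0 0 0 0.03 1;0 0 0 0 1;0 0 0 0 1"

```text
time: 7.68
tcp_pos: [0.561, -0.0458, 0.053]
orientation: [0.975, 0.221, 0.0, 0.0]
wrist_force: [-0.7, -2.4, 4.9]
width: 0.567
```

```bash
python3 - <<'E'
from h import *
s=rep([.5617,-.0458,.055])
E
```

```text
t 7.68 q [ 0.404  0.43  -0.484  1.805  0.24   0.964 -1.304] tcp [ 0.561  -0.0458  0.053 ] xyaw 25.53 F [-0.72 -2.39  4.85] T [-0.441  0.247  0.176] w 0.567
tool delta units [ 0.0016  0.0008 -0.0051]
```

Request:
move_arm --moves "0 0 0 0.03 1;0 0 0 0.03 1;0 0 0 0 1;0 0 0 0 1"

```text
time: 8.02
tcp_pos: [0.561, -0.0457, 0.053]
orientation: [0.985, 0.175, 0.0, 0.0]
wrist_force: [-1.5, -3.2, 5.9]
width: 0.57
```

```bash
python3 - <<'E'
from h import *
s=rep([.5617,-.0458,.055])
E
```

```text
t 8.02 q [ 0.39   0.427 -0.467  1.805  0.23   0.962 -1.392] tcp [ 0.561  -0.0457  0.053 ] xyaw 20.15 F [-1.5  -3.21  5.89] T [-0.529  0.234  0.289] w 0.570
tool delta units [ 0.0015  0.0007 -0.005 ]
```

Request:
move_arm --moves "0 0 0 0.03 1;0 0 0 0.03 1;0 0 0 0 1;0 0 0 0 1"

```text
time: 8.35
tcp_pos: [0.561, -0.0458, 0.053]
orientation: [0.992, 0.128, 0.0, 0.001]
wrist_force: [-0.9, -1.8, 5.7]
width: 0.574
```

```bash
python3 - <<'E'
from h import *
s=rep([.5617,-.0458,.055])
d=env.snapshot("wrist");cv2.imwrite("pics/w6.png",cv2.resize(d["color"][190:440,200:440,::-1],None,fx=2.4,fy=2.4,interpolation=cv2.INTER_CUBIC))
E
```

```text
t 8.35 q [ 0.376  0.424 -0.45   1.806  0.221  0.96  -1.479] tcp [ 0.561  -0.0458  0.053 ] xyaw 14.76 F [-0.93 -1.79  5.65] T [-0.451  0.233  0.446] w 0.574
tool delta units [ 0.0018  0.0006 -0.0051]
```

View pics/w6.png

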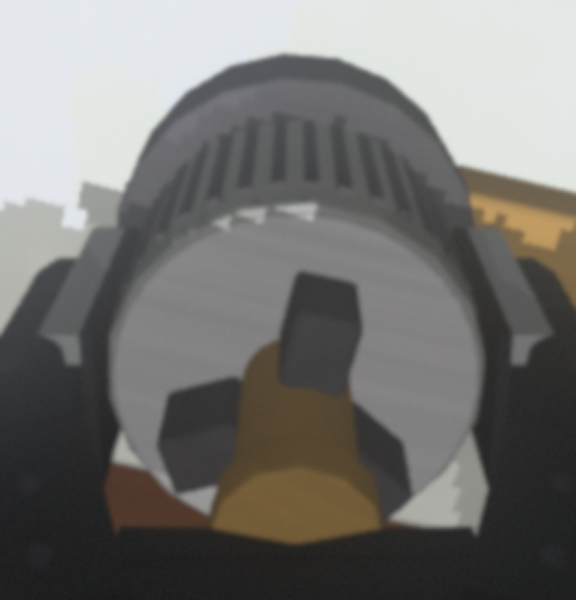

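Request:
move_arm --moves "0 0 0 0.03 1;0 0 0 0.03 1;0 0 0 0 1;0 0 0 0 1"

```text
time: 8.73
tcp_pos: [0.561, -0.0457, 0.053]
orientation: [0.997, 0.082, 0.0, 0.001]
wrist_force: [-0.8, -2.4, 5.4]
width: 0.563
```

```bash
python3 - <<'E'
from h import *
s=rep([.5617,-.0458,.055])
E
```

```text
t 8.73 q [ 0.362  0.421 -0.433  1.807  0.212  0.958 -1.567] tcp [ 0.561  -0.0457  0.053 ] xyaw 9.38 F [-0.83 -2.37  5.44] T [-0.557  0.218  0.608] w 0.563
tool delta units [ 0.0017  0.0005 -0.005 ]
```

Request:
move_arm --moves "0 0 0 0.03 1;0 0 0 0.03 1;0 0 0 0 1;0 0 0 0 1"

```text
time: 9.07
tcp_pos: [0.5629, -0.0455, 0.0531]
orientation: [0.999, 0.035, 0.002, 0.0]
wrist_force: [9.9, -2.1, -3.5]
width: 0.568
```

```bash
python3 - <<'E'
from h import *
s=rep([.5617,-.0458,.055])
d=env.snapshot("wrist");cv2.imwrite("pics/w7.png",cv2.resize(d["color"][190:440,200:440,::-1],None,fx=2.4,fy=2.4,interpolation=cv2.INTER_CUBIC))
E
```

```text
t 9.07 q [ 0.348  0.419 -0.416  1.806  0.204  0.953 -1.654] tcp [ 0.5629 -0.0455  0.0531] xyaw 4.00 F [ 9.9  -2.08 -3.49] T [-0.419 -1.979  0.64 ] w 0.568
tool delta units [-0.0029  0.0005 -0.0048]
```

View pics/w7.png

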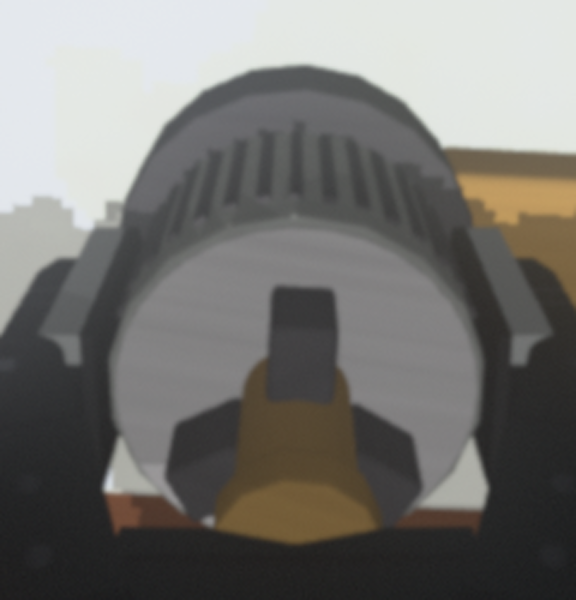

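Request:
move_arm --moves "0 0 0 0 -1;0 0 0 0 -1;0 0 0 0 -1;0 0 0 0 -1;0 0 0 0 -1;0 0 -0.04 0 -1;0 0 -0.08 0 -1;0 0 -0.08 0 -1;0 0 -0.08 0 -1;0 0 -0.08 0 -1;0 0 -0.08 0 -1;0 0 0 0 -1;0 0 0 0 -1"

```text
time: 10.2
tcp_pos: [0.5615, -0.0453, 0.2304]
orientation: [0.999, 0.035, 0.002, 0.0]
wrist_force: [-0.4, -0.5, -1.0]
width: 1.001
```

```bash
python3 - <<'E'
from h import *
s=rep([.5085,.1935,.245])
d=env.snapshot("wrist");cv2.imwrite("pics/w8.png",d["color"][:,:,::-1])
cv2.imwrite("pics/w8c.png",cv2.resize(d["color"][170:290,260:380,::-1],None,fx=5,fy=5,interpolation=cv2.INTER_CUBIC))
d=env.snapshot("side");cv2.imwrite("pics/s8.png",cv2.resize(d["color"][160:260,280:410,::-1],None,fx=5.5,fy=5.5,interpolation=cv2.INTER_CUBIC))
E
```

```text
t 10.20 q [ 0.384  0.235 -0.446  1.633  0.106  1.293 -1.582] tcp [ 0.5615 -0.0453  0.2304] xyaw 3.96 F [-0.44 -0.5  -0.96] T [-0.018  0.016  0.011] w 1.001
tool delta units [-0.0909 -0.6048 -0.0374]
```

View pics/w8c.png

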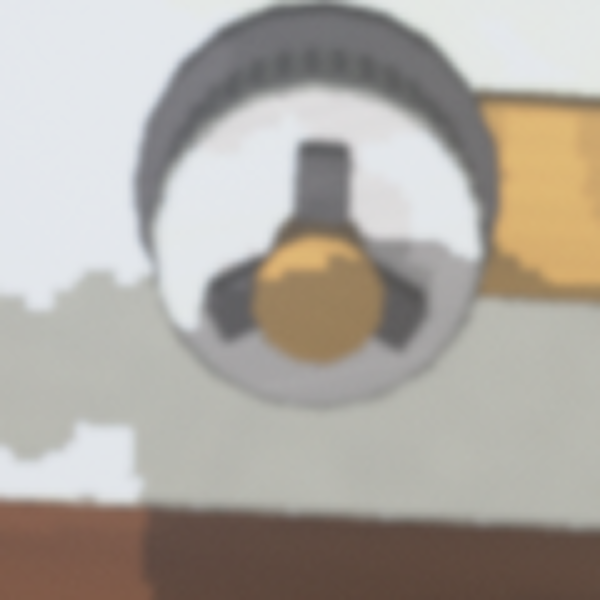

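View pics/s8.png

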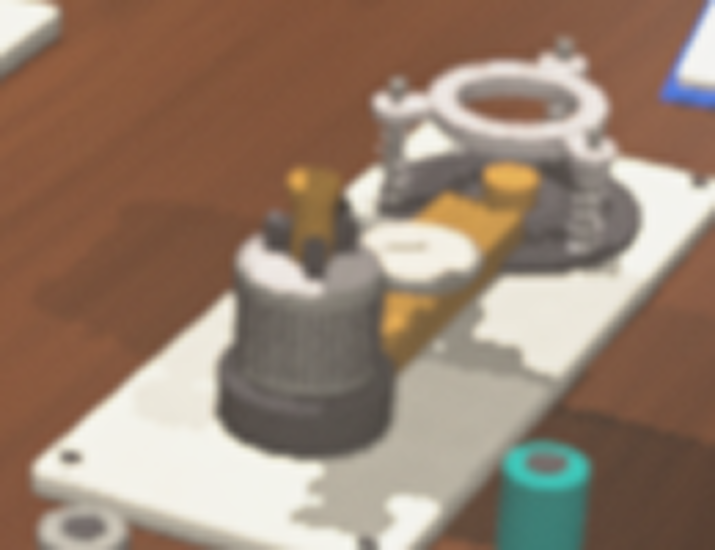

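Request:
move_arm --moves "-0.0114 -0.0756 0 0 -1;-0.0114 -0.0756 0 0 -1;-0.0114 -0.0756 0 0 -1;-0.0114 -0.0756 0 0 -1;-0.0114 -0.0756 0 0 -1;-0.0114 -0.0756 0 0 -1;-0.0114 -0.0756 0 0 -1;-0.0114 -0.0756 0 0 -1;0 0 0 0 -1;0 0 0 0 -1"

```text
time: 11.13
tcp_pos: [0.5062, 0.195, 0.2271]
orientation: [0.999, 0.037, -0.001, 0.0]
wrist_force: [0.1, -0.7, 0.3]
width: 1.001
```

```bash
python3 - <<'E'
from h import *
s=rep([.5085,.1935,.094])
d=env.snapshot("wrist");cv2.imwrite("pics/w9.png",d["color"][:,:,::-1])
p=(s["tcp_pos"],s["orientation"])
print(proj(d,[.5085,.1935,.113],p),proj(d,[.5085,.1935,.038],p))
E
```

```text
t 11.13 q [ 0.088  0.217 -0.613  1.678  0.128  1.289 -2.047] tcp [0.5062 0.195  0.2271] xyaw 4.19 F [ 0.05 -0.68  0.33] T [-0.079 -0.019 -0.005] w 1.001
tool delta units [0.0062 0.0041 0.3326]
[325.5195644  231.02201105] [324.92843987 206.81424204]
```

View pics/w9.png

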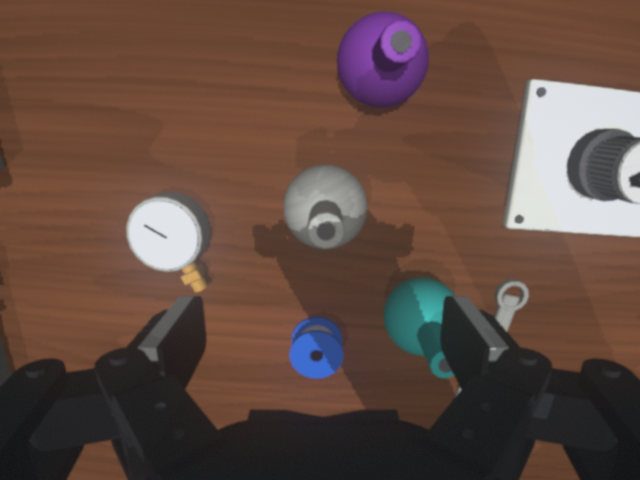

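```bash
python3 - <<'E'
from h import *
t=env.snapshot("top")
T=cv2.imread("pics/top0.png")
print(at_z(t,314.5,306.5,.113),at_z(t,288,199,.113))
E
```

```text
[0.418016   0.10103045 0.113     ] [0.62027161 0.15652726 0.113     ]
```

Request:
move_arm --moves "0.0062 0.0041 0.05 0 -1;0 0 0.07 0 -1;0 0 0.07 0 -1;0 0 0.07 0 -1;0 0 0.04 0 -1;0 0 0.02 0 -1;0 0 0.01 0 -1;0 0 0 0 -1;0 0 0 0 -1"

```text
time: 11.98
tcp_pos: [0.5108, 0.1918, 0.0974]
orientation: [0.999, 0.034, 0.001, -0.0]
wrist_force: [0.3, 0.2, -0.5]
width: 1.0
```

```bash
python3 - <<'E'
from h import *
s=rep([.5085,.1935,.094])
d=env.snapshot("wrist");cv2.imwrite("pics/w10.png",d["color"][:,:,::-1])
E
```

```text
t 11.98 q [ 0.058  0.353 -0.585  1.815  0.224  1.039 -2.115] tcp [0.5108 0.1918 0.0974] xyaw 3.93 F [ 0.31  0.22 -0.51] T [ 0.063 -0.068  0.007] w 1.000
tool delta units [-0.0055 -0.0048  0.0085]
```

View pics/w10.png

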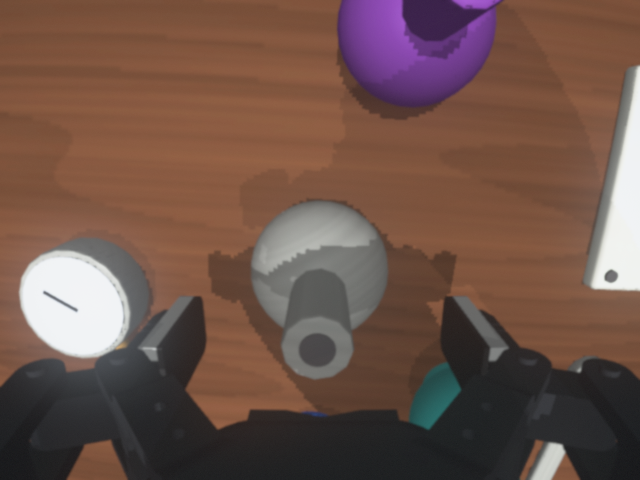

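Request:
move_arm --moves "-0.0045 -0.004 0.006 0 -1;0 0 0 0 -1;0 0 0 0 -1;0 0 0 0 -1"

```text
time: 12.37
tcp_pos: [0.5083, 0.1935, 0.0944]
orientation: [0.999, 0.035, 0.0, 0.0]
wrist_force: [0.2, 0.4, 0.1]
width: 1.002
```

```bash
python3 - <<'E'
from h import *
s=rep([.5085,.1935,.094])
E
```

```text
t 12.37 q [ 0.054  0.354 -0.586  1.821  0.225  1.033 -2.121] tcp [0.5083 0.1935 0.0944] xyaw 3.97 F [0.22 0.39 0.15] T [-0.012  0.026 -0.072] w 1.002
tool delta units [0.0005 0.0001 0.001 ]
```

Request:
move_arm --moves "0 0 0 0 1;0 0 0 0 1;0 0 0 0 1;0 0 0 0 1;0 0 0 0 1;0 0 0 0 1;0 0 0 0 1;0 0 0 0 1;0 0 0 0 1;0 0 0 0 1;0 0 0 0 1;0 0 0 0 1"

```text
time: 13.37
tcp_pos: [0.5084, 0.1935, 0.0943]
orientation: [0.999, 0.035, 0.0, -0.0]
wrist_force: [0.3, 0.9, 3.8]
width: 0.262
```

Request:
move_arm --moves "0 0 -0.02 0 1;0 0 -0.05 0 1;0 0 -0.08 0 1;0 0 -0.08 0 1;0 0 -0.08 0 1;0 0 -0.05 0 1;0 0 -0.02 0 1;0 0 0 0 1;0 0 0 0 1;0 0 0 0 1"

```text
time: 14.2
tcp_pos: [0.5073, 0.1929, 0.2441]
orientation: [0.999, 0.035, -0.002, 0.0]
wrist_force: [-0.1, 0.7, -4.2]
width: 0.263
```

```bash
python3 - <<'E'
from h import *
s=rep([.5633,-.2250,.245])
d=env.snapshot("wrist");cv2.imwrite("pics/w11.png",d["color"][:,:,::-1])
d=env.snapshot("side");cv2.imwrite("pics/s11.png",d["color"][:,:,::-1])
E
```

```text
t 14.20 q [ 0.094  0.207 -0.614  1.653  0.122  1.324 -2.042] tcp [0.5073 0.1929 0.2441] xyaw 3.97 F [-0.05  0.66 -4.24] T [ 0.015  0.019 -0.03 ] w 0.263
tool delta units [ 0.0672  1.052  -0.0016]
```

View pics/w11.png

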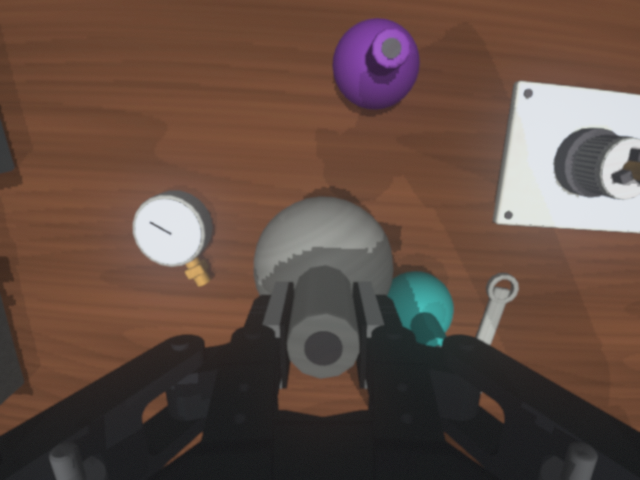

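View pics/s11.png

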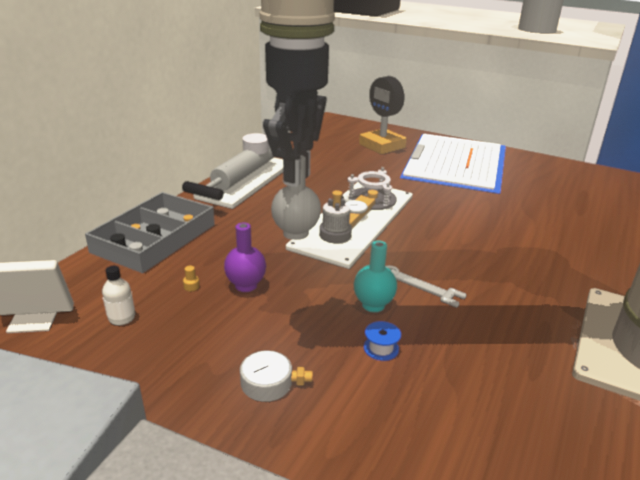

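Request:
move_arm --moves "0.0048 0.04 0 0 1;0.0048 0.0751 0 0 1;0.0048 0.0751 0 0 1;0.0048 0.0751 0 0 1;0.0048 0.0751 0 0 1;0.0048 0.0751 0 0 1;0.0048 0.0751 0 0 1;0.0048 0.0751 0 0 1;0.0048 0.0751 0 0 1;0.0048 0.0751 0 0 1;0.0048 0.0751 0 0 1;0.0048 0.0751 0 0 1;0.0048 0.0751 0 0 1;0.0048 0.0751 0 0 1;0 0.035 0 0 1;0 0 0 0 1;0 0 0 0 1;0 0 0 0 1;0 0 0 0 1"

```text
time: 15.88
tcp_pos: [0.5643, -0.2225, 0.2459]
orientation: [0.999, 0.036, -0.0, -0.0]
wrist_force: [0.4, 0.6, -3.2]
width: 0.264
```

```bash
python3 - <<'E'
from h import *
s=rep([.5633,-.2250,.16])
d=env.snapshot("wrist");cv2.imwrite("pics/w12.png",d["color"][:,:,::-1])
d=env.snapshot("side");cv2.imwrite("pics/s12.png",cv2.resize(d["color"][60:260,280:460,::-1],None,fx=3,fy=3,interpolation=cv2.INTER_CUBIC))
E
```

```text
t 15.88 q [ 0.563  0.311 -0.327  1.498  0.1    1.349 -1.271] tcp [ 0.5643 -0.2225  0.2459] xyaw 4.09 F [ 0.39  0.57 -3.19] T [ 0.063  0.007 -0.043] w 0.264
tool delta units [-0.0029  0.0062  0.2147]
```

View pics/w12.png

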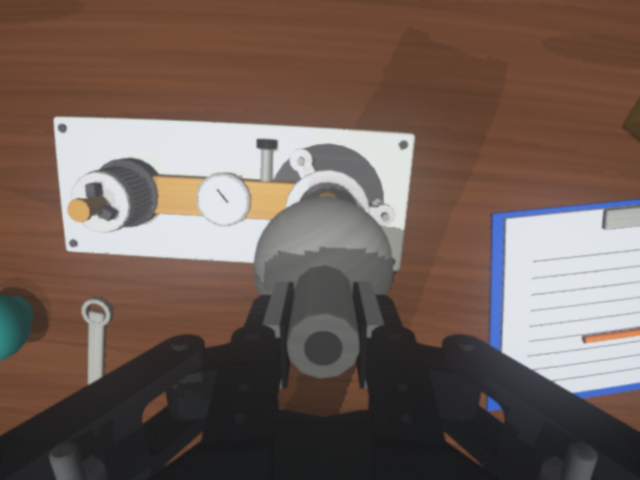

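View pics/s12.png

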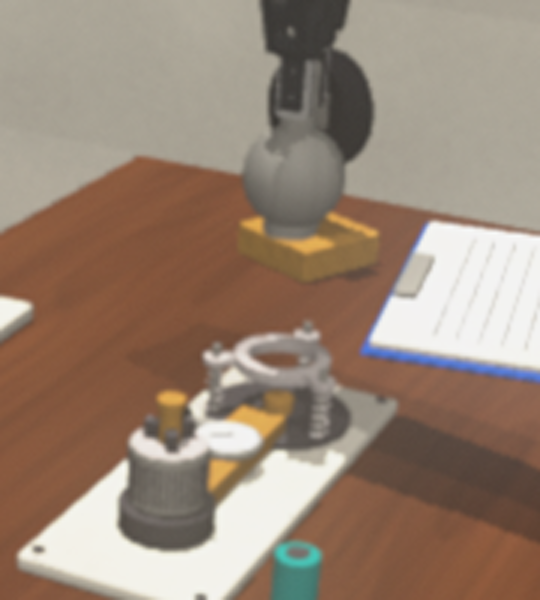

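Request:
move_arm --moves "-0.0025 0.005 0.04 0 1;0 0 0.06 0 1;0 0 0.06 0 1;0 0 0.03 0 1;0 0 0.01 0 1;0 0 0 0 1;0 0 0 0 1;0 0 0 0 1;0 0 0 0 1;0 0 0 0 1"

```text
time: 16.82
tcp_pos: [0.5637, -0.2264, 0.1671]
orientation: [0.999, 0.035, 0.001, 0.0]
wrist_force: [-0.2, -0.1, -2.9]
width: 0.265
```

```bash
python3 - <<'E'
from h import *
s=rep([.5633,-.2250,.142])
d=env.snapshot("side");cv2.imwrite("pics/s13.png",cv2.resize(d["color"][100:240,300:440,::-1],None,fx=4.2,fy=4.2,interpolation=cv2.INTER_CUBIC))
d=env.snapshot("top");cv2.imwrite("pics/t13.png",cv2.resize(d["color"][190:290,420:540,::-1],None,fx=5,fy=5,interpolation=cv2.INTER_CUBIC))
E
```

```text
t 16.82 q [ 0.564  0.366 -0.321  1.597  0.122  1.197 -1.283] tcp [ 0.5637 -0.2264  0.1671] xyaw 3.96 F [-0.25 -0.09 -2.93] T [-0.027 -0.011  0.051] w 0.265
tool delta units [-0.0008 -0.0037  0.0628]
```

View pics/s13.png

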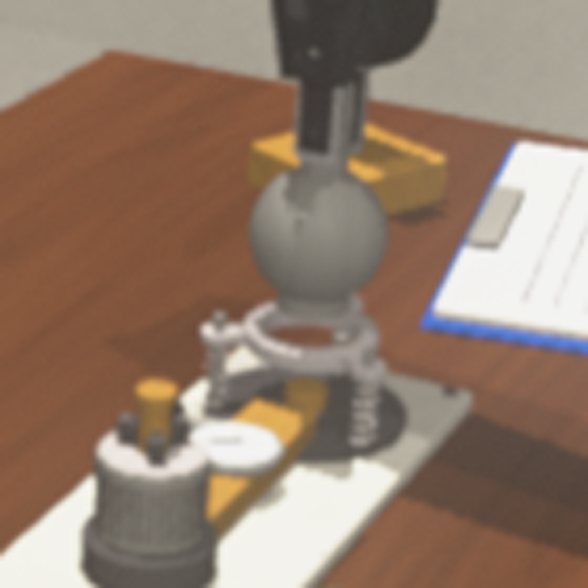

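View pics/t13.png

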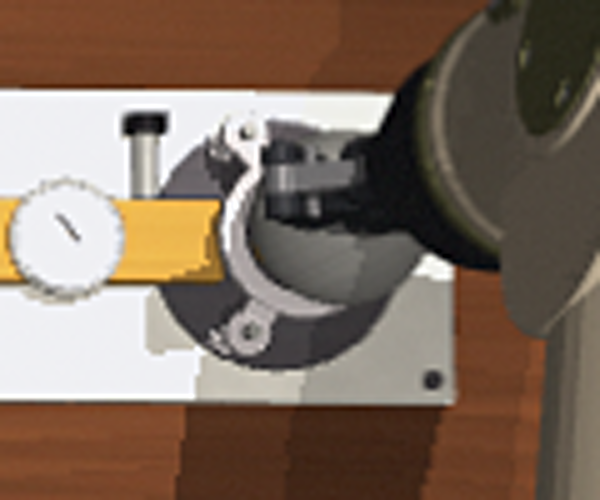

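```bash
python3 - <<'E'
from h import *
d=env.snapshot("side")
for X in ([.5637,-.2264,.1108],[.5633,-.2250,.062],[.5637,-.2264,.0728]): print((proj(d,X)-[300,100]+.5)*4.2)
E
```

```text
[318.83536262 234.09768895]
[310.75927376 327.18680546]
[312.81747408 306.02116523]
```

Request:
move_arm --moves "-0.0005 -0.0025 0.02 0 1;0 0 0.02 0 1;0 0 0.012 0 1;0 0 0 0 1;0 0 0 0 1;0 0 0 0 1;0 0 0 0 1"

```text
time: 17.55
tcp_pos: [0.5631, -0.2254, 0.1456]
orientation: [0.999, 0.035, 0.0, 0.0]
wrist_force: [0.9, -0.7, -3.4]
width: 0.263
```

```bash
python3 - <<'E'
from h import *
s=rep([.5633,-.2250,.142])
d=env.snapshot("side");cv2.imwrite("pics/s14.png",cv2.resize(d["color"][100:240,300:440,::-1],None,fx=4.2,fy=4.2,interpolation=cv2.INTER_CUBIC))
E
```

```text
t 17.55 q [ 0.562  0.384 -0.32   1.621  0.129  1.157 -1.289] tcp [ 0.5631 -0.2254  0.1456] xyaw 3.97 F [ 0.91 -0.68 -3.36] T [-0.039  0.017 -0.016] w 0.263
tool delta units [ 0.0005 -0.0009  0.0089]
```

View pics/s14.png

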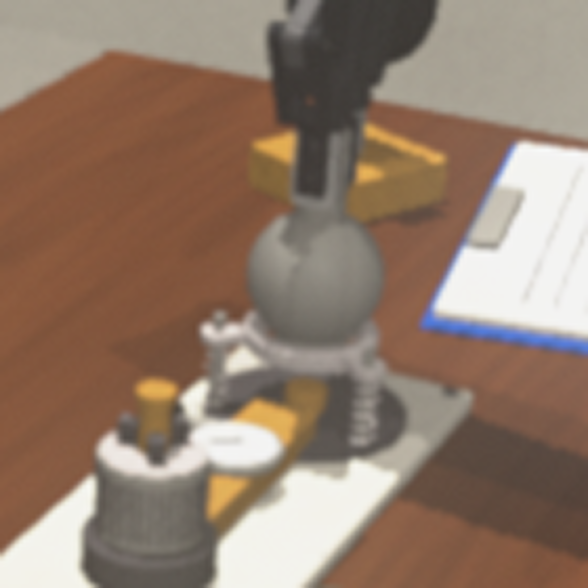

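Foot is inside the ring, with the ball just above it. Now I'll press down in small steps.

Request:
move_arm --moves "0 0 0.008 0 1;0 0 0.008 0 1;0 0 0.005 0 1;0 0 0 0 1;0 0 0 0 1;0 0 0 0 1"

```text
time: 18.1
tcp_pos: [0.5633, -0.2255, 0.1375]
orientation: [0.999, 0.035, 0.0, 0.0]
wrist_force: [-1.4, -0.0, 4.5]
width: 0.263
```

```bash
python3 - <<'E'
from h import *
s=rep([.5633,-.2250,.128])
E
```

```text
t 18.10 q [ 0.561  0.391 -0.319  1.629  0.132  1.142 -1.292] tcp [ 0.5633 -0.2255  0.1375] xyaw 3.96 F [-1.41 -0.03  4.48] T [-0.183  0.078 -0.007] w 0.263
tool delta units [ 0.0001 -0.0013  0.0236]
```

Request:
move_arm --moves "0 0 0.008 0 1;0 0 0.006 0 1;0 0 0.004 0 1;0 0 0 0 1;0 0 0 0 1;0 0 0 0 1"

```text
time: 18.6
tcp_pos: [0.5634, -0.2256, 0.1306]
orientation: [0.999, 0.035, 0.001, 0.0]
wrist_force: [-2.2, 0.1, 7.7]
width: 0.262
```

```bash
python3 - <<'E'
from h import *
s=rep([.5633,-.2250,.128])
d=env.snapshot("side");cv2.imwrite("pics/s15.png",cv2.resize(d["color"][100:240,300:440,::-1],None,fx=4.2,fy=4.2,interpolation=cv2.INTER_CUBIC))
E
```

```text
t 18.60 q [ 0.56   0.398 -0.318  1.635  0.135  1.128 -1.294] tcp [ 0.5634 -0.2256  0.1306] xyaw 3.96 F [-2.17  0.08  7.72] T [-0.053  0.352  0.004] w 0.262
tool delta units [-0.0002 -0.0014  0.0064]
```

View pics/s15.png

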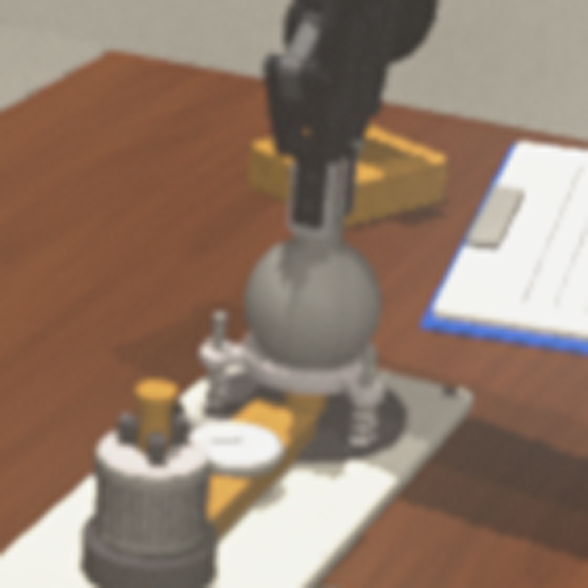

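Request:
move_arm --moves "0 0 0.005 0 1;0 0 0.004 0 1;0 0 0 0 1;0 0 0 0 1;0 0 0 0 1;0 0 0 0 1"

```text
time: 19.15
tcp_pos: [0.5636, -0.2256, 0.1276]
orientation: [0.999, 0.035, 0.001, 0.001]
wrist_force: [-2.5, -0.2, 11.9]
width: 0.257
```

```bash
python3 - <<'E'
from h import *
s=rep([.5633,-.2250,.128])
E
```

```text
t 19.15 q [ 0.56   0.401 -0.318  1.638  0.136  1.122 -1.295] tcp [ 0.5636 -0.2256  0.1276] xyaw 3.96 F [-2.51 -0.21 11.9 ] T [ 0.138  0.675 -0.026] w 0.257
tool delta units [-0.0005 -0.0017 -0.0011]
```

Request:
move_arm --moves "0 0 0.003 0 1;0 0 0.002 0 1;0 0 0 0 1;0 0 0 0 1;0 0 0 0 1;0 0 0 0 1"

```text
time: 19.65
tcp_pos: [0.5641, -0.2256, 0.1273]
orientation: [0.999, 0.035, 0.002, 0.001]
wrist_force: [-7.4, 1.3, 24.0]
width: 0.263
```

```bash
python3 - <<'E'
from h import *
s=rep([.5633,-.2250,.128])
E
```

```text
t 19.65 q [ 0.56   0.401 -0.318  1.638  0.137  1.12  -1.295] tcp [ 0.5641 -0.2256  0.1273] xyaw 3.96 F [-7.38  1.31 23.98] T [0.456 1.741 0.007] w 0.263
tool delta units [-0.0019 -0.0017 -0.0017]
```

Request:
move_arm --moves "0 0 0 0 1;0 0 0 0 1;0 0 0 0 1;0 0 0 0 1;0 0 0 0 1;0 0 0 0 1;0 0 0 0 1;0 0 0 0 1"

```text
time: 20.32
tcp_pos: [0.5641, -0.2257, 0.1273]
orientation: [0.999, 0.035, 0.002, 0.001]
wrist_force: [-8.0, 2.3, 23.2]
width: 0.262
```

```bash
python3 - <<'E'
from h import *
s=rep([.5633,-.2250,.128])
d=env.snapshot("side");cv2.imwrite("pics/s16.png",cv2.resize(d["color"][100:240,300:440,::-1],None,fx=4.2,fy=4.2,interpolation=cv2.INTER_CUBIC))
for X in ([.5637,-.2256,.071],[.5633,-.2250,.048]): print((proj(d,X)-[300,100]+.5)*4.2)
d=env.snapshot("top");cv2.imwrite("pics/t16.png",d["color"][:,:,::-1])
E
```

```text
t 20.32 q [ 0.56   0.401 -0.318  1.638  0.137  1.12  -1.295] tcp [ 0.5641 -0.2257  0.1273] xyaw 3.96 F [-7.99  2.29 23.24] T [0.518 1.748 0.045] w 0.262
tool delta units [-0.0019 -0.0018 -0.0017]
[311.89569139 309.92331832]
[308.60687505 352.8683297 ]
```

View pics/s16.png

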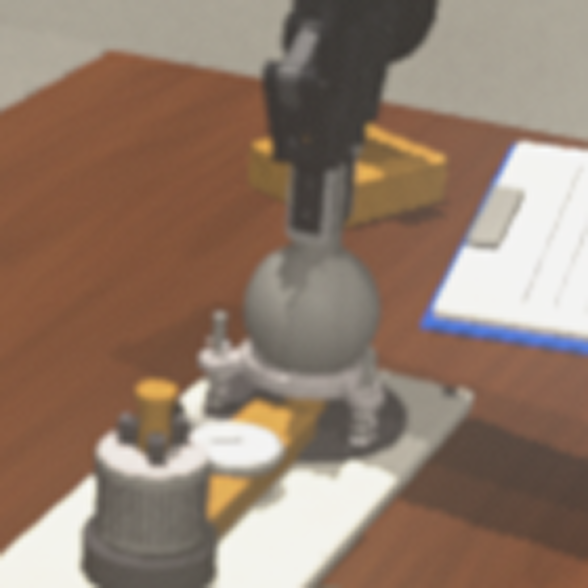

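View pics/t16.png

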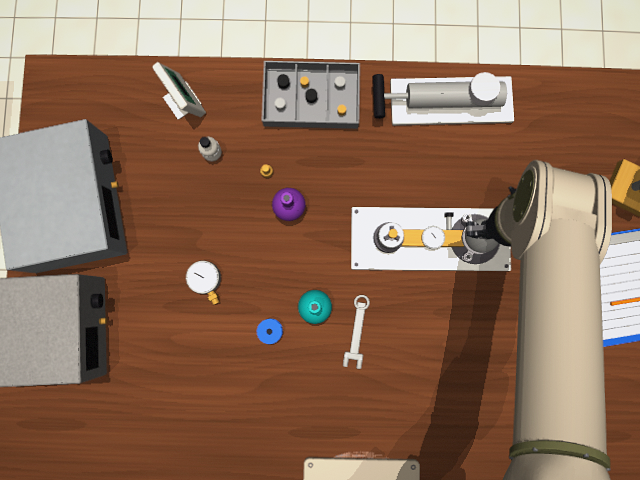

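```bash
python3 - <<'E'
from h import *
print(env.job_done()); rep()
E
```

```text
the job is handed in; nothing more can be done
None
the job is handed in; nothing more can be done
```

The job is handed in at about 20 s of the 58 s allowed. The chuck is closed on the plug, and the steel flask is still held pressed down in the cradle. No verdict came back, so this rests on my own checks.

- **Chuck:** I turned the sleeve clockwise in two grips. The wrist torque rose from about 0.18 to 0.64 N m. In the last few degrees the hand shifted about 2 mm, so the grip probably slipped slightly. Afterwards the pictures showed all three jaws against the plug, with the plug centred and upright. I couldn't read the sleeve angle or the jaw forces directly.
- **Flask:** I picked the grey steel flask by its neck and set it in the ring about 1 mm off the ring's measured centre, with the tool vertical. I pressed until its height stopped changing: the tool ended about 14.7 mm below the calculated contact height, against a 14 mm stop. The upward force held at about 23 N. The last reading also showed a side force of about 8 N.
- **Bystanders:** none looked moved in the last top picture.

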